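# Weigh a tin of metal scrap on the spring scale

### The job

Weigh the tall, narrow tin: lift it by the wooden grip, hang its wire bail on the hook of the spring scale, and ease its weight onto the spring slowly, letting go only once the scale carries all of it, so that the hook never jumps or bounces and is never pushed down hard. Leave the tin hanging freely and at rest, hand clear, so that the pointer can be read, and do not disturb the squat tin or the other things on the bench.

Things in the scene. Friction and masses are not known exactly. Their poses are not given: they have to be found in the camera images.
- scale: Bench spring scale, fixed, grey: base plate 215 x 130 x 10 mm (also under the hook), column 74 mm wide, 36 mm deep, top at 295 mm, with a metal face with plain graduations. Origin on the bench under the column; z up; its -x axis points from the column along the hook arm, roughly towards the robot. A tall desk lamp stands to its right at the back: carry things past in front of it.
- scale_hook (a joint): How far (m) the sprung hook and its pointer have gone down: 0 unloaded, at the upper stop; the lower stop is at 0.095. Only moves vertically. Spring 110 N per metre after a first 0.33 N (about 9 mm per 100 g), lightly damped: let go with the load unbalanced and it jumps and bounces.
- hook_seat (a point): Top of the dip in the hook arm, where the bail shall rest; moves with the hook (unloaded: 215 mm over the bench, 125 mm from the column's axis along the scale's -x). The arm is a level 7 mm rod from the column that dips 7 mm at the seat and ends 24 mm beyond it (farther along -x) in an upturned tip, whose top is 18 mm above the seat; the rod's lowest point is 7 mm below the seat.
- tall_tin: Tin to weigh: tall, narrow, lidded, loose, 65 mm diameter, lid's top 52 mm above its foot. Weight unknown, 2.4 to 7.9 N, its centre low. A rigid closed bail of 6 mm wire stands on the lid in the tin's y-z plane, legs at y = +-30 mm, its top bar a shallow peak; an upright wooden grip 16 x 16 mm on the peak, 118 to 162 mm above the foot, sides along the tin's x and y. Origin: centre of the foot.
- tall_tin_bail (a point): Underside of the bail's peak on the tall tin, 112 mm above its foot, 60 mm above the lid. The hook goes through the closed opening below it, along the tin's x or -x, and this point comes to lie on the hook's seat.
- tall_tin_grip (a point): Where to hold the tall tin: centre of the upper part of its wooden grip, 149 mm above the foot (13 mm below the grip's top). Held here, fingertips stay over the hook's tip; fingers beside the grip at the tin's y and -y sides are clearest of the hook.
- squat_tin: The other tin, loose, to be left alone: squat and wide, 79 mm diameter, lid's top 30 mm, with the same bail and grip (top at 140 mm). Origin: centre of its foot.
- brass_scrap: Bent offcut of brass sheet 42 x 50 x 19 mm, a bystander; origin under its centre.
- steel_block: Flat steel block 64 x 64 x 20 mm, a bystander; origin under its centre.
- dapping_punch: Small steel punch 12 x 68 x 12 mm lying down, a bystander; origin under its centre.
- doming_block: Steel cube 42 mm with round hollows, a bystander; origin under its centre.

How it is judged:
By the outcome, as a careful person would: the job done as asked, in the order asked, and still so for the second after the job is handed in, with the robot touching nothing.
It also fails if it takes over 64 s, if anything falls off the work surface, if the arm or the gripper's body presses on something with over 40 N, if the wrist force passes 120 N, or if a joint passes its speed limit or range.

### The arm

A 6-joint arm with a two-finger parallel gripper is mounted at the origin on a cart in front of the work surface, level with it; the furniture and walls round the work are solid. World frame = base frame: x ahead of the robot, y to its left, z up, the work surface at z = 0. Lengths are in m, angles in rad, forces in N, time in s.
With the tool pointing down it reaches from about 0.25 to 0.85 m from the base axis. Payload 12.5 kg.
Tool frame: the origin (TCP) lies between the finger pads; the fingertips stand 22 mm ahead of it and the grasp point (between the pads) lies 3 mm ahead of it; x points along the fingers, z is the direction in which the jaws open and shut, and the axes are right-handed (so a half turn about x gives the same grasp; the last joint's range is limited). The gripper opens to 93 mm and grips with 3 to 60 N. Pads are 15 mm wide; open, the fingers measure 128 mm over their backs; the gripper's body (75 mm by 188 mm) begins 65 mm behind the grasp point.
Start: joints at [-1.341, 0.351, 1.652, -0, 1.139, -0.085], TCP at [0.17, -0.523, 0.241] pointing down, gripper open.
Joint ranges: [-2.75, 2.75], [-0.79, 2.1], [0.01, 2.65], [-1.57, 4.71], [0.07, 3.14], [-2.87, 2.87]. Speed limits (rad/s): [2.22, 2.22, 2.79, 3.14, 3.14, 3.14].

### API

Orientations are given as a 3x3 rotation matrix whose columns are the frame's x, y, z axes.
In Python, from workcell import sense, snapshot, calibration, finish_job gives the robot as it stands. The module is installed in compiled form; this text tells all that it offers.
- The arm moves only by the tool move_arm, never from a script. Its argument "targets" is a list that holds one entry, the list of rows, each a list of 7 numbers: the turn, a rotation vector about the tool's x, y, z in degrees, then the shift along the tool's x, y, z in cm, then the opening, from 0 (shut) to 1 (fully open). A call has 1 to 20 rows; each row is the pose to reach, as a shift and turn from the pose commanded when the call began, along the tool's axes at that moment; what a row does not reach only later rows make up. A row lasts 1/10 s, in which the tool goes at most 50 mm and 8.59 degrees, less where a joint would pass 70% of its speed; a pose out of reach is approached as far as the arm can. A call with a gripper value outside its range is refused whole. The fingers move at their own pace and stop on an object; "squeeze" is the grip in N (left out, the last holds). Time passes only in rows, so rows that repeat a pose let the fingers close. It gives the time, the measured TCP pose, the force and the opening at its end, in the units of the state.
- sense(): the state, without advancing time (a new reading comes with each control period).
- snapshot(name): name is "scene" or "top" or "wrist"; returns the picture (400x640x3 uint8, blue, green, red); there is no depth.
- calibration(name): a dict with "intrinsics" (3x3 intrinsics, pixels), "world_to_cam" (4x4, takes a point from world to camera coordinates); the wrist camera has in their place "tool_from_camera" (4x4, takes a point from camera to tool coordinates, whose origin is the TCP and whose axes are the tool frame's). Camera axes: x right, y down, z forward; pixel columns grow to the right and rows downward; lengths in m; the calibration is good to about 2 mm. A picture is of the moment at which its call begins: read the wrist's pose just before it. calibration takes no time and is no camera call.
- finish_job(): hands the job in, once; it reports no verdict.
The state is a dict: "clock": time; "qpos": joint angles; "joint_velocities": joint speeds; "joint_torque": joint torques, N m; "position": TCP position; "ee_rot": TCP orientation; "ft_force": force on the tool from outside, world axes, zero at the start; "moment": the same for the moment, N m; "gripper_width": opening from 0.0 (shut) to 1.0 (fully open).
Only numpy, scipy, OpenCV 4.12 (cv2) and the standard library are available. Lean on these libraries where they do the work, as an engineer would, in place of code of your own. Each camera call takes 0.05 s, during which the arm holds its last target.

## Working session

There is one attempt and no reset: what is moved stays moved. The work goes in short steps, Python scripts to look and compute and a tool call to move; the robot and the scene stay as the last step left them, time stands still between calls to the robot, and variables do not carry over. Pictures are saved under pics/ and viewed, and the job is handed in when it is done.

Besides the shell and the picture viewer there is one more tool, called after "Call:" as name(argument=value, ...) on one line, values as JSON. move_arm: Moves the arm, as the interface text tells. Its arguments: {"type":"object","properties":{"targets":{"type":"array"},"squeeze":{"type":"number"}},"required":["targets"]}

```bash
mkdir -p pics; ls; python3 - <<'E'
from workcell import *
import cv2,numpy as np
s=sense()
for k,v in s.items(): print(k,np.round(v,3).tolist())
for n in ("scene","top","wrist"):
    cv2.imwrite(f"pics/{n}0.png",snapshot(n))
    for k,v in calibration(n).items(): print(n,k,np.round(v,4).tolist())
E
```

```text
pics
clock 0.0
qpos [-1.341, 0.351, 1.652, -0.0, 1.139, -0.085]
joint_velocities [-0.0, -0.001, 0.0, 0.001, -0.0, 0.0]
joint_torque [-0.001, -49.732, -28.526, 0.07, 0.026, -0.0]
position [0.17, -0.523, 0.24]
ee_rot [[-0.0, 0.951, 0.31], [0.001, 0.31, -0.951], [-1.0, 0.0, -0.001]]
ft_force [-0.046, -0.14, -0.074]
moment [0.049, -0.037, -0.008]
gripper_width 0.998
scene intrinsics [[510.9315, 0.0, 320.874], [0.0, 510.9315, 201.3798], [0.0, 0.0, 1.0]]
scene world_to_cam [[-0.8701, -0.4927, -0.0113, 0.3681], [-0.3445, 0.6245, -0.7009, 0.4057], [0.3524, -0.606, -0.7132, 0.9035], [0.0, 0.0, 0.0, 1.0]]
top intrinsics [[438.8837, 0.0, 313.256], [0.0, 438.8837, 196.7563], [0.0, 0.0, 1.0]]
top world_to_cam [[-0.0003, -1.0, 0.0048, -0.1894], [-0.9975, -0.0001, -0.0711, 0.5586], [0.0711, -0.0048, -0.9975, 1.3232], [0.0, 0.0, 0.0, 1.0]]
wrist intrinsics [[336.7236, 0.0, 317.4859], [0.0, 336.7236, 203.6336], [0.0, 0.0, 1.0]]
wrist tool_from_camera [[0.0011, -0.259, 0.9659, -0.1436], [0.0006, -0.9659, -0.259, 0.0714], [1.0, 0.0009, -0.0009, 0.0002], [0.0, 0.0, 0.0, 1.0]]
```

View pics/scene0.png

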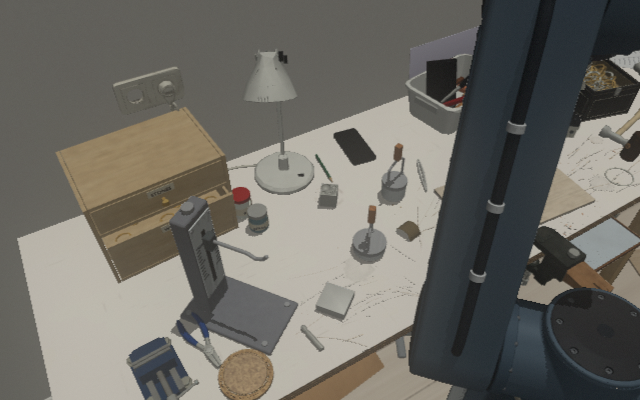

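View pics/top0.png

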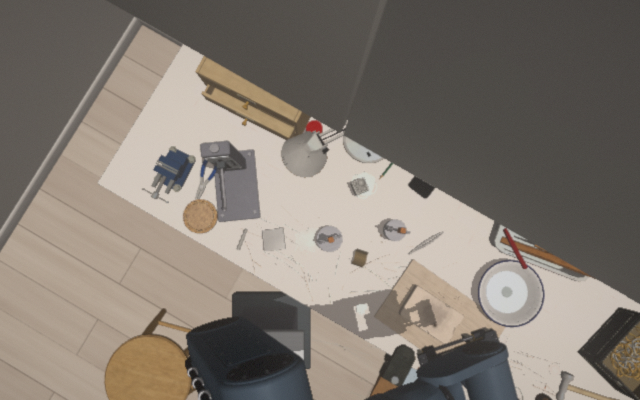

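View pics/wrist0.png

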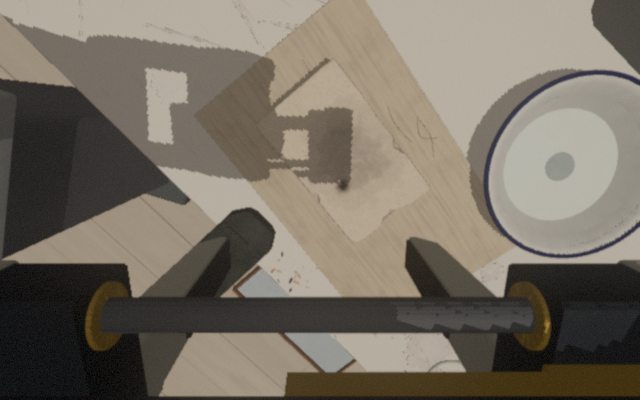

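```bash
cat > h.py <<'E'
from workcell import *
import cv2,numpy as np
def cam(n):
    c=calibration(n);K=np.array(c["intrinsics"])
    if n=="wrist":
        s=sense();T=np.eye(4);T[:3,:3]=s["ee_rot"];T[:3,3]=s["position"]
        return K,T@np.array(c["tool_from_camera"])
    return K,np.linalg.inv(np.array(c["world_to_cam"]))
def ray(C,uv):
    K,T=C;d=T[:3,:3]@np.linalg.inv(K)@[uv[0],uv[1],1];return T[:3,3],d/np.linalg.norm(d)
def onz(C,uv,z):
    o,d=ray(C,uv);return o+d*(z-o[2])/d[2]
def proj(C,p):
    K,T=C;q=np.linalg.inv(T)@np.r_[p,1];q=K@q[:3];return q[:2]/q[2]
def tri(C1,u1,C2,u2):
    o1,d1=ray(C1,u1);o2,d2=ray(C2,u2)
    A=np.c_[d1,-d2];t=np.linalg.lstsq(A,o2-o1,rcond=None)[0]
    a=o1+t[0]*d1;b=o2+t[1]*d2;return (a+b)/2,np.linalg.norm(a-b)
def crop(img,x0,y0,x1,y1,k,name):
    c=cv2.resize(img[y0:y1,x0:x1],None,fx=k,fy=k,interpolation=cv2.INTER_CUBIC);cv2.imwrite("pics/"+name,c)
E
python3 - <<'E'
from h import *
s=cv2.imread("pics/scene0.png");t=cv2.imread("pics/top0.png")
crop(s,340,130,430,270,4,"c1.png")
crop(t,190,130,280,230,6,"c3.png")
crop(t,300,205,420,275,6,"c2.png")
crop(s,160,190,310,350,4,"c4.png")
E
```

```text
(no output)
```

View pics/c1.png

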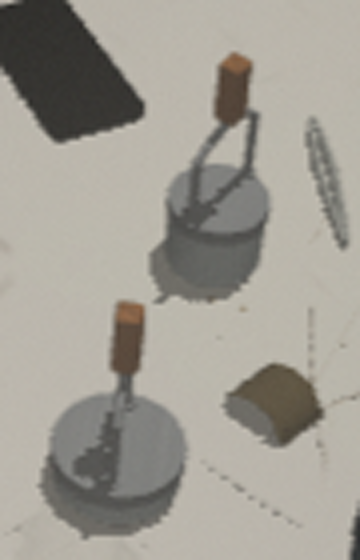

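View pics/c2.png

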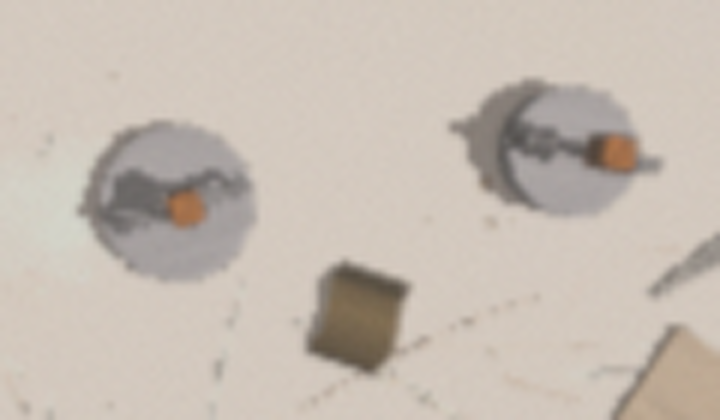

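View pics/c3.png

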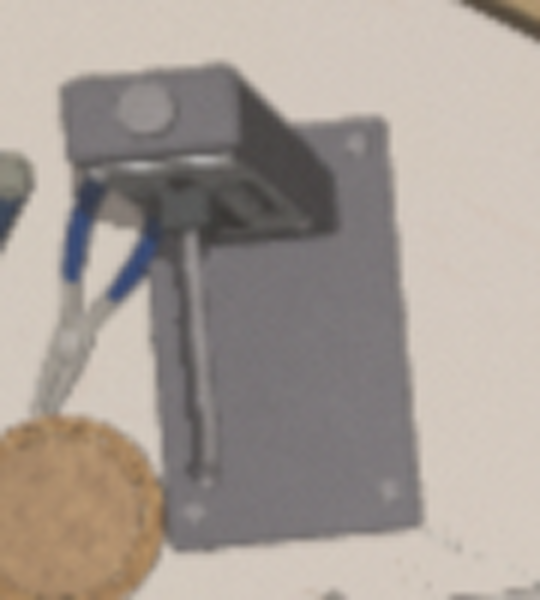

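View pics/c4.png

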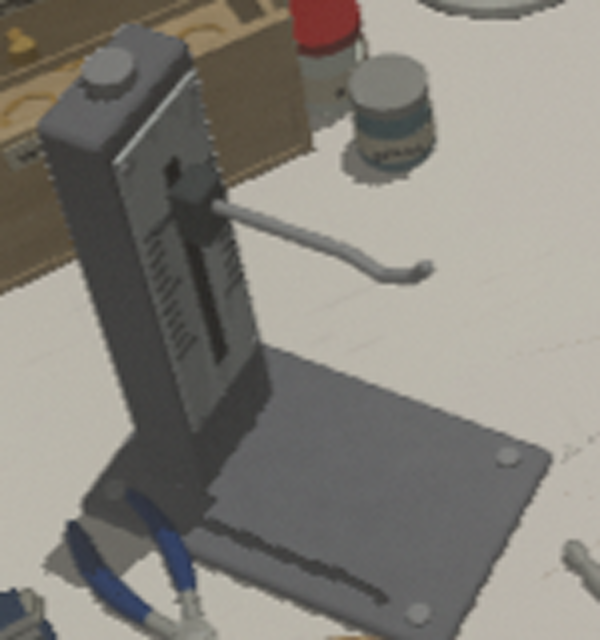

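```bash
python3 - <<'E'
from h import *
S=cam("scene");T=cam("top")
def c1(x,y):return (340+x/4-.4,130+y/4-.4)
def c2(x,y):return (300+x/6-.4,205+y/6-.4)
def c3(x,y):return (190+x/6-.4,130+y/6-.4)
def c4(x,y):return (160+x/4-.4,190+y/4-.4)
np.set_printoptions(precision=4,suppress=True)
print("tall griptop tri",tri(S,c1(236,60),T,c2(618,152)), onz(T,c2(618,152),.162), onz(S,c1(236,60),.162))
print("lid", onz(T,c2(570,150),.052), onz(S,c1(217,199),.052))
print("squat grip",tri(S,c1(129,308),T,c2(187,209)))
print("bail corners", tri(S,c1(257,115),T,c2(655,163)))
print("foot of left leg", onz(S,c1(193,205),.052),)
print("rod tip", tri(S,c4(427,265),T,c3(205,470)))
print("rod root", tri(S,c4(220,207),T,c3(188,232)))
print("seat guess", onz(S,c4(385,272),.215))
print("rod pts z.222", [onz(T,c3(x,y),.222) for x,y in((188,232),(196,330),(204,430))])
print("base corners", [onz(S,c4(*p),.01) for p in((553,455),(448,640),(268,345))],[onz(T,c3(*p),.01) for p in((420,522),(175,548),(386,118))])
print("lamp",onz(T,(304,153),.3),"block",onz(T,(273,239),.02),"punch",onz(T,(242,239),.01),"scrap",onz(T,(359,257),.01), "pliers cork",onz(T,(200,216),.0))
E
```

```text
tall griptop tri (array([ 0.4563, -0.4333,  0.1607]), np.float64(0.00342131580263345)) [ 0.4579 -0.4323  0.162 ] [ 0.4543 -0.4326  0.162 ]
lid [ 0.4584 -0.4314  0.052 ] [ 0.4543 -0.4295  0.052 ]
squat grip (array([ 0.4308, -0.2378,  0.1392]), np.float64(0.0018305264120054897))
bail corners (array([ 0.45  , -0.4645,  0.0969]), np.float64(0.005192520437582942))
foot of left leg [ 0.4653 -0.4172  0.052 ]
rod tip (array([0.5116, 0.0405, 0.2274]), np.float64(0.007709978262763168))
rod root (array([0.6172, 0.0518, 0.2177]), np.float64(0.005141848048016661))
seat guess [0.5286 0.0436 0.215 ]
rod pts z.222 [array([0.6188, 0.0524, 0.222 ]), array([0.576 , 0.0483, 0.222 ]), array([0.5325, 0.0442, 0.222 ])]
base corners [array([ 0.4911, -0.0216,  0.01  ]), array([0.4808, 0.0951, 0.01  ]), array([ 0.6668, -0.0057,  0.01  ])] [array([ 0.4982, -0.0246,  0.01  ]), array([0.4849, 0.1005, 0.01  ]), array([ 0.7073, -0.0053,  0.01  ])]
lamp [ 0.6457 -0.1656  0.3   ] block [ 0.4299 -0.0671  0.02  ] punch [0.4297 0.0286 0.01  ] scrap [ 0.3748 -0.3293  0.01  ] pliers cork [0.5004 0.1609 0.    ]
```

Call:
move_arm(targets=[[[0, 0, 0, 0, 1.5, 0, 1], [3, 0, 0, -0.5, 5, 0, 1], [7, 0, 0, -1, 9, 0, 1], [12, 0, 0, -2, 13, 0, 1], [17, 0, 0, -2, 17, 0, 1], [22, 0, 0, -2, 21, 0, 1], [26, 0, 0, -2, 25, 0, 1], [28, 0, 0, -2, 28, 0.1, 1], [28, 0, 0, -2, 29.5, 0.2, 1], [28, 0, 0, -2, 30, 0.2, 1], [28, 0, 0, -2, 30, 0.2, 1]]], squeeze=30)

```text
clock: 1.25
position: [0.4561, -0.4319, 0.2604]
ee_rot: [[-0.0, 0.985, -0.172], [0.0, -0.172, -0.985], [-1.0, -0.0, -0.0]]
ft_force: [-0.6, -0.2, -0.5]
gripper_width: 1.0
```

```bash
python3 - <<'E'
from h import *
C=cam("wrist");np.save("cw1.npy",C[1]);w=snapshot("wrist");cv2.imwrite("pics/w1.png",w)
s=sense();print(s["clock"],s["position"],s["ee_rot"],s["ft_force"])
print(proj(C,[.456,-.432,.162]))
E
```

```text
1.3 [ 0.45548743 -0.4322      0.26053211] [[-4.21311798e-04  9.84959599e-01 -1.72784287e-01]
 [ 1.28641022e-04 -1.72784248e-01 -9.84959688e-01]
 [-9.99999903e-01 -4.37202284e-04 -5.39101670e-05]] [0.13895931 0.18971372 0.41017255]
[317.58285252 211.92937682]
```

View pics/w1.png

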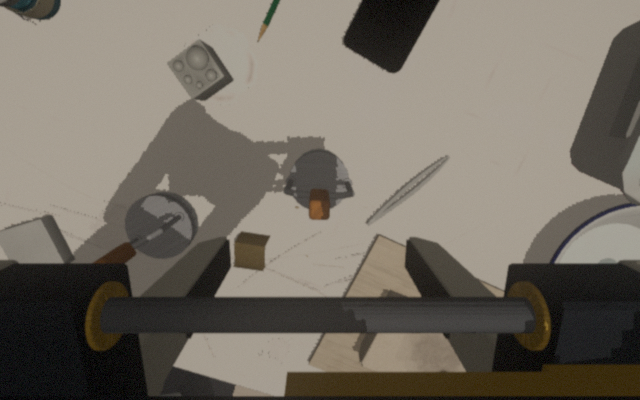

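```bash
python3 - <<'E'
from h import *
w=cv2.imread("pics/w1.png");crop(w,270,140,370,230,7,"w1c.png")
E
```

```text
(no output)
```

View pics/w1c.png

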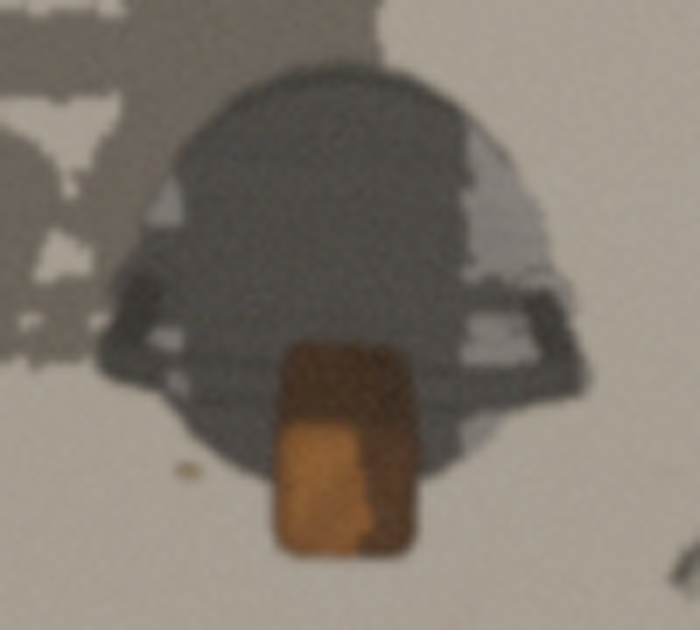

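Call:
move_arm(targets=[[[0.5, 0, 0, 1, 0.1, 0.05, 1], [1, 0, 0, 3, 0.2, 0.1, 1], [1.5, 0, 0, 5, 0.2, 0.1, 1], [1.5, 0, 0, 7, 0.2, 0.1, 1], [1.5, 0, 0, 8.5, 0.2, 0.1, 1], [1.5, 0, 0, 10, 0.2, 0.1, 1], [1.5, 0, 0, 10.6, 0.2, 0.1, 1], [1.5, 0, 0, 10.8, 0.2, 0.1, 1], [1.5, 0, 0, 10.8, 0.2, 0.1, 1], [1.5, 0, 0, 10.8, 0.2, 0.1, 0.6]]])

```text
clock: 2.3
position: [0.4583, -0.4336, 0.1534]
ee_rot: [[0.001, 0.98, -0.199], [-0.001, -0.199, -0.98], [-1.0, 0.001, 0.001]]
ft_force: [-0.4, -0.7, 1.1]
gripper_width: 0.956
```

```bash
python3 - <<'E'
from h import *
w=snapshot("wrist");cv2.imwrite("pics/w2.png",w);crop(snapshot("scene"),330,110,450,270,4,"s2.png")
s=sense();print(s["clock"],s["position"],s["ft_force"],s["gripper_width"])
E
```

```text
2.4 [ 0.45821739 -0.43349834  0.1533073 ] [0.01645649 0.12634315 0.13712263] 0.8771393078026888
```

View pics/w2.png

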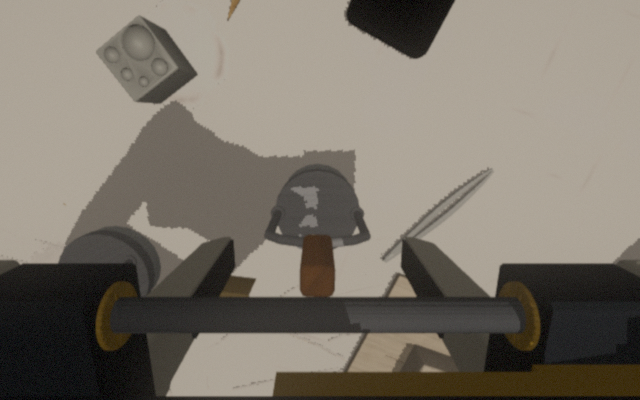

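View pics/s2.png

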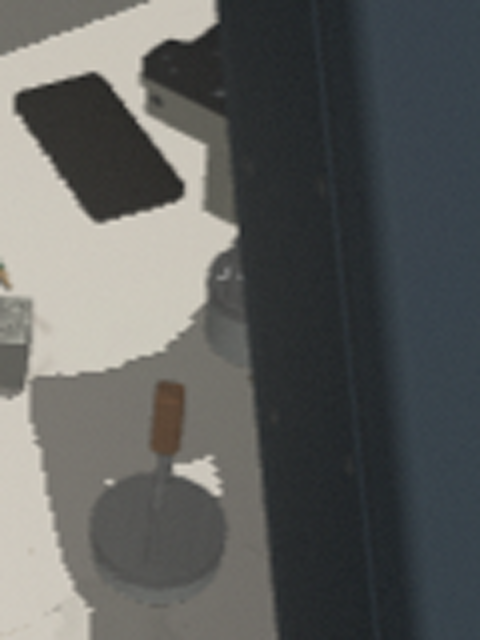

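Call:
move_arm(targets=[[[0, 0, 0, 0, 0, 0, 0.5], [0, 0, 0, 0, 0, 0, 0.4], [0, 0, 0, 0, 0, 0, 0.3], [0, 0, 0, 0, 0, 0, 0.25], [0, 0, 0, 0, 0, 0, 0.2], [0, 0, 0, 0, 0, 0, 0.15], [0, 0, 0, 0, 0, 0, 0.1], [0, 0, 0, 0, 0, 0, 0], [0, 0, 0, 0, 0, 0, 0], [0, 0, 0, 0, 0, 0, 0], [0, 0, 0, 0, 0, 0, 0], [0, 0, 0, 0, 0, 0, 0]]], squeeze=35)

```text
clock: 3.6
position: [0.458, -0.4333, 0.1526]
ee_rot: [[0.0, 0.98, -0.199], [-0.0, -0.199, -0.98], [-1.0, 0.0, 0.0]]
ft_force: [-0.4, -0.4, -0.5]
gripper_width: 0.173
```

```bash
python3 - <<'E'
from h import *
s=sense();print(s["clock"],s["position"],s["ft_force"],s["gripper_width"],s["joint_velocities"])
E
```

```text
3.6 [ 0.45799072 -0.43331481  0.15263668] [-0.42403707 -0.41093535 -0.52267493] 0.17267367777924164 [-0.00203789 -0.00203071  0.00057279  0.00192269  0.00105041 -0.00110132]
```

Call:
move_arm(targets=[[[0, 0, 0, -0.3, 0, 0, 0], [0, 0, 0, -1, 0, 0, 0], [0, 0, 0, -2.5, 0, 0, 0], [0, 0, 0, -4.5, 0, 0, 0], [0, 0, 0, -6.5, 0, 0, 0], [0, 0, 0, -8.5, 0, 0, 0], [0, 0, 0, -10.5, 0, 0, 0], [0, 0, 0, -12.5, 0, 0, 0], [0, 0, 0, -13.5, 0, 0, 0], [0, 0, 0, -14, 0, 0, 0], [0, 0, 0, -14, 0, 0, 0], [0, 0, 0, -14, 0, 0, 0]]])

```text
clock: 4.8
position: [0.4578, -0.4331, 0.2918]
ee_rot: [[-0.001, 0.98, -0.199], [0.001, -0.199, -0.98], [-1.0, -0.001, -0.001]]
ft_force: [0.3, -0.8, -2.8]
gripper_width: 0.168
```

```bash
python3 - <<'E'
from h import *
w=snapshot("wrist");cv2.imwrite("pics/w3.png",w)
s=sense();print(s["clock"],s["position"],s["ee_rot"],s["ft_force"],s["gripper_width"])
snapshot("top");print(sense()["ft_force"])
E
```

```text
4.85 [ 0.45776789 -0.43307232  0.29164616] [[-1.08946126e-03  9.80052588e-01 -1.98735346e-01]
 [ 1.18746244e-03 -1.98734055e-01 -9.80052736e-01]
 [-9.99998702e-01 -1.30372025e-03 -9.47262583e-04]] [-0.08321065 -0.27047752 -2.46811859] 0.16801803660378872
[ 0.97375766 -0.9995866  -2.02671832]
```

View pics/w3.png

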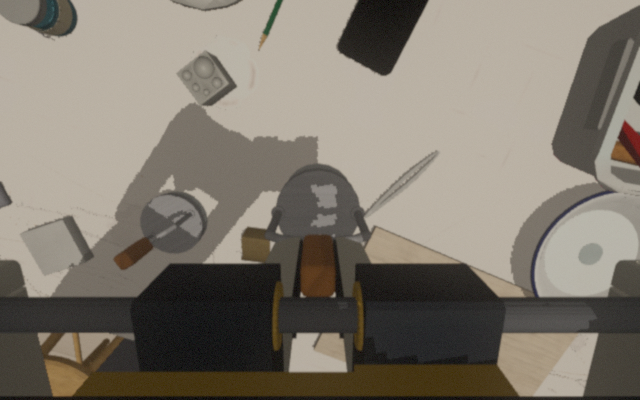

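Call:
move_arm(targets=[[[0, 0, 0, 0, -0.8, 0, 0], [0, 0, 0, 0, -2.5, -0.3, 0], [0, 0, 0, 0, -5, -0.8, 0], [0, 0, 0, 0, -7.5, -1.5, 0], [0, 0, 0, 0, -10, -2.6, 0], [0, 0, 0, 0, -12.3, -4.2, 0], [-1, 0, 0, 0, -14, -6.3, 0], [-2, 0, 0, 0, -15.2, -8.8, 0], [-3, 0, 0, 0, -16, -11.5, 0], [-4, 0, 0, 0, -16.4, -14.3, 0], [-5, 0, 0, 0, -16.7, -17.1, 0], [-6, 0, 0, 0, -17, -19.9, 0], [-7.5, 0, 0, 0, -17.3, -22.7, 0], [-9, 0, 0, 0, -17.6, -25.5, 0], [-10.5, 0, 0, 0, -17.9, -28.2, 0], [-12, 0, 0, 0, -18, -30.6, 0], [-13.5, 0, 0, 0, -18, -32.4, 0], [-14.5, 0, 0, 0, -18, -33.6, 0], [-15, 0, 0, 0, -18, -34.2, 0], [-15, 0, 0, 0, -18, -34.4, 0]]])

```text
clock: 6.9
position: [0.3497, -0.0601, 0.2925]
ee_rot: [[-0.0, 0.998, 0.062], [-0.0, 0.062, -0.998], [-1.0, -0.0, 0.0]]
ft_force: [0.5, -0.7, -2.3]
gripper_width: 0.171
```

```bash
python3 - <<'E'
from h import *
s=sense();np.set_printoptions(precision=4,suppress=True);print(s["clock"],s["position"],s["ee_rot"],s["ft_force"],s["gripper_width"])
C=cam("wrist");np.save("cw4.npy",C[1])
cv2.imwrite("pics/w4.png",snapshot("wrist"));cv2.imwrite("pics/s4.png",snapshot("scene"))
E
```

```text
6.9 [ 0.3497 -0.0601  0.2925] [[-0.0001  0.9981  0.0622]
 [-0.0001  0.0622 -0.9981]
 [-1.     -0.0001  0.0001]] [ 0.5131 -0.6577 -2.306 ] 0.17083749436484508
```

View pics/w4.png

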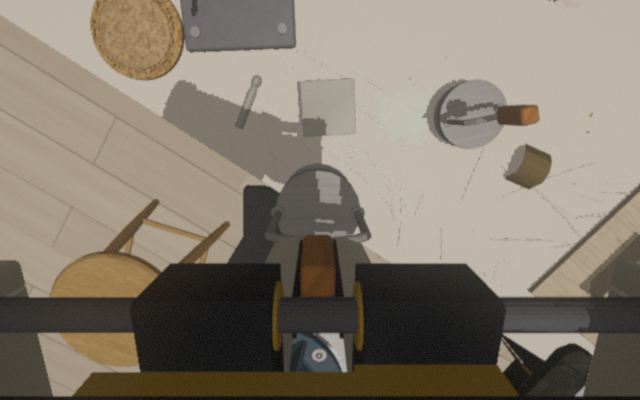

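View pics/s4.png

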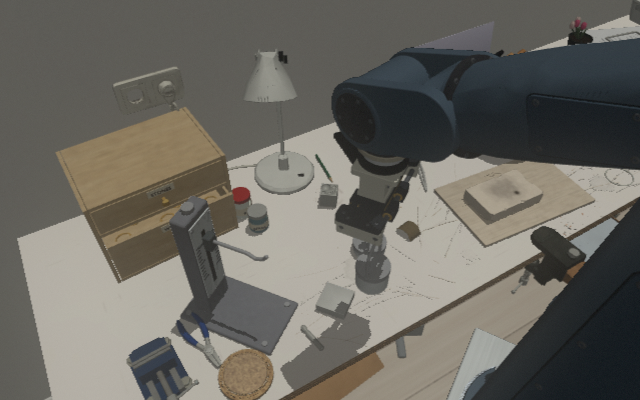

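Call:
move_arm(targets=[[[0, 0, 0, 0, 0.3, -0.4, 0], [-0.5, 0, 0, 0, 1.2, -1.7, 0], [-1, 0, 0, 0, 2.5, -3.5, 0], [-1.5, 0, 0, 0, 4, -5.5, 0], [-1.7, 0, 0, 0, 5.4, -7.2, 0], [-1.7, 0, 0, 0, 6.2, -8.3, 0], [-1.7, 0, 0, 0, 6.5, -8.6, 0], [-1.7, 0, 0, 0, 6.5, -8.6, 0]]])

```text
clock: 7.8
position: [0.4095, 0.0293, 0.2925]
ee_rot: [[-0.0, 0.996, 0.092], [-0.0, 0.092, -0.996], [-1.0, -0.0, 0.0]]
ft_force: [-0.1, -0.3, -2.5]
gripper_width: 0.173
```

```bash
python3 - <<'E'
from h import *
s=sense();np.set_printoptions(precision=4,suppress=True);print(s["clock"],s["position"],s["ee_rot"],s["ft_force"],s["gripper_width"])
C=cam("wrist");np.save("cw5.npy",C[1])
cv2.imwrite("pics/w5.png",snapshot("wrist"));cv2.imwrite("pics/s5.png",snapshot("scene"))
cv2.imwrite("pics/t5.png",snapshot("top"))
crop(cv2.imread("pics/s5.png"),160,180,360,330,4,"s5c.png")
crop(cv2.imread("pics/t5.png"),190,130,280,230,6,"t5c.png")
E
```

```text
7.8 [0.4095 0.0293 0.2925] [[-0.0005  0.9958  0.0915]
 [-0.0001  0.0915 -0.9958]
 [-1.     -0.0005  0.0001]] [-0.0656 -0.3107 -2.5376] 0.17301832437498874
```

View pics/w5.png

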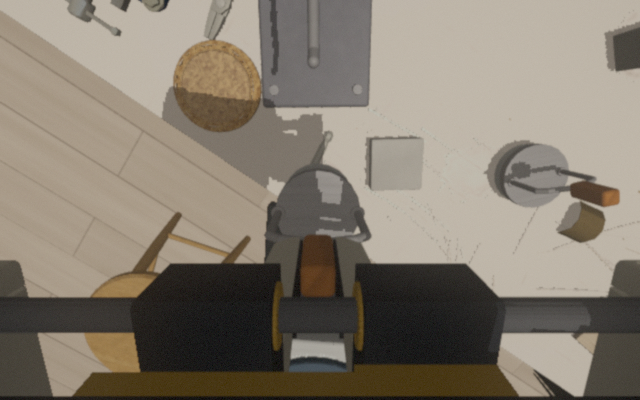

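View pics/s5c.png

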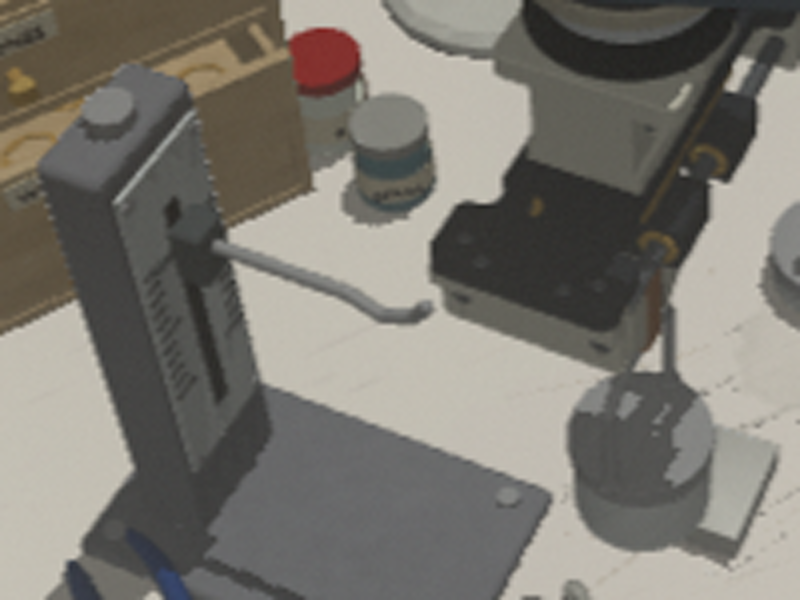

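View pics/t5c.png

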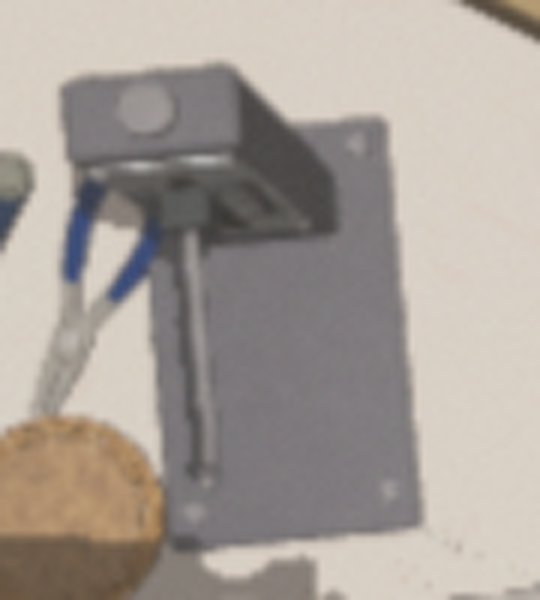

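```bash
python3 - <<'E'
from h import *
crop(cv2.imread("pics/w5.png"),250,0,390,120,5,"w5c.png")
E
```

```text
(no output)
```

View pics/w5c.png

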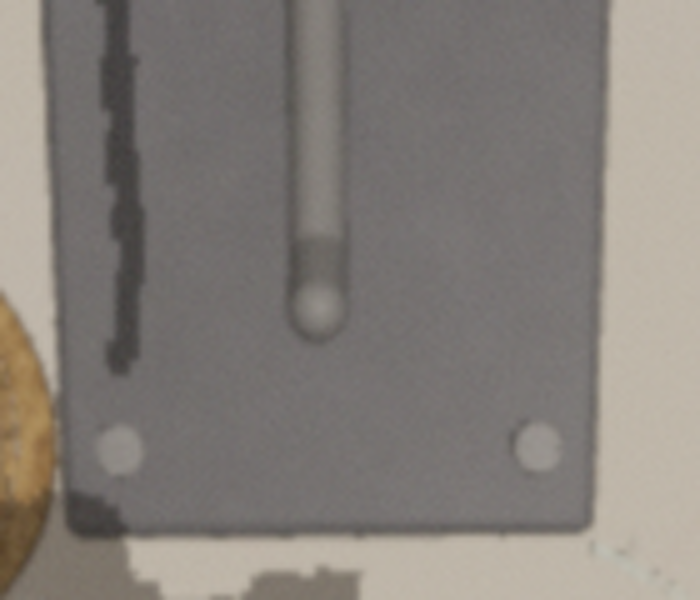

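```bash
python3 - <<'E'
from h import *
np.set_printoptions(precision=4,suppress=True)
S=cam("scene");W=cam("wrist");T=cam("top")
a=(313.4,62.2)
for z in(.225,.229,.233): 
    p=onz(W,a,z);print("wrist",z,p, "tool",np.array(sense()["ee_rot"]).T@(p-sense()["position"]))
print(tri(W,a,S,(266.4,256.6)), onz(S,(266.4,256.6),.2295), onz(T,(224.0,208.5),.2295))
for p in((68,532),(592,530),(45,0),(607,0)): print("base",onz(W,(250+p[0]/5-.4,p[1]/5-.4),.01))
print("rod",onz(W,(313.4,0),.2185))
# bail check: corners z: seen at ~(270,238),(366,240) 
R=np.array(sense()["ee_rot"])
for uv in((269.5,238),(367,239)):
    o,d=ray(W,uv); 
    print("bail",R.T@(onz(W,uv,.2925-.152+.097)-sense()["position"]))
E
```

```text
wrist 0.225 [0.5087 0.0403 0.225 ] tool [ 0.0676  0.1002 -0.0024]
wrist 0.229 [0.5082 0.0402 0.229 ] tool [ 0.0636  0.0996 -0.0023]
wrist 0.233 [0.5077 0.0401 0.233 ] tool [ 0.0596  0.0991 -0.0023]
(array([0.508 , 0.04  , 0.2266]), np.float64(0.0012236101077283516)) [0.5059 0.0415 0.2295] [0.5134 0.0414 0.2295]
base [0.4827 0.102  0.01  ]
base [ 0.4948 -0.0248  0.01  ]
base [0.5975 0.1129 0.01  ]
base [ 0.609  -0.0133  0.01  ]
rod [0.5428 0.0434 0.2185]
bail [ 0.0551 -0.0043 -0.0301]
bail [ 0.0551 -0.0049  0.0312]
```

Call:
move_arm(targets=[[[-0.2, 0, 0, 0, 0.5, -0.1, 0], [-0.2, 0, 0, 0, 1.5, -0.2, 0], [-0.2, 0, 0, 0, 3, -0.2, 0], [-0.2, 0, 0, 0, 4.5, -0.2, 0], [-0.2, 0, 0, 0, 6, -0.2, 0], [-0.2, 0, 0, 0, 7.5, -0.2, 0], [-0.2, 0, 0, 0, 9, -0.2, 0], [-0.2, 0, 0, 0, 10.3, -0.2, 0], [-0.2, 0, 0, 0, 11.4, -0.2, 0], [-0.2, 0, 0, 0, 12.1, -0.2, 0], [-0.2, 0, 0, 0, 12.4, -0.2, 0], [-0.2, 0, 0, 0, 12.4, -0.2, 0], [-0.2, 0, 0, 0, 12.4, -0.2, 0]]])

```text
clock: 9.25
position: [0.5325, 0.0427, 0.2926]
ee_rot: [[-0.0, 0.996, 0.095], [-0.0, 0.095, -0.996], [-1.0, -0.0, -0.0]]
ft_force: [-0.3, 0.1, -2.4]
gripper_width: 0.171
```

```bash
python3 - <<'E'
from h import *
s=sense();np.set_printoptions(precision=4,suppress=True);print(s["clock"],s["position"],s["ee_rot"],s["ft_force"],s["gripper_width"])
F=[]
cv2.imwrite("pics/w6.png",snapshot("wrist"));F.append(sense()["ft_force"]);cv2.imwrite("pics/s6.png",snapshot("scene"));F.append(sense()["ft_force"])
cv2.imwrite("pics/t6.png",snapshot("top"));F.append(sense()["ft_force"]);print(np.array(F))
crop(cv2.imread("pics/s6.png"),160,180,340,330,4,"s6c.png")
crop(cv2.imread("pics/w6.png"),250,100,390,260,4,"w6c.png")
E
```

```text
9.25 [0.5325 0.0427 0.2926] [[-0.0002  0.9955  0.0947]
 [-0.      0.0947 -0.9955]
 [-1.     -0.0002 -0.    ]] [-0.3221  0.0665 -2.3787] 0.17135072763073508
[[ 0.2809 -0.3727 -2.9516]
 [-0.0361 -0.39   -2.4273]
 [ 0.6324 -0.1926 -1.4483]]
```

View pics/w6.png

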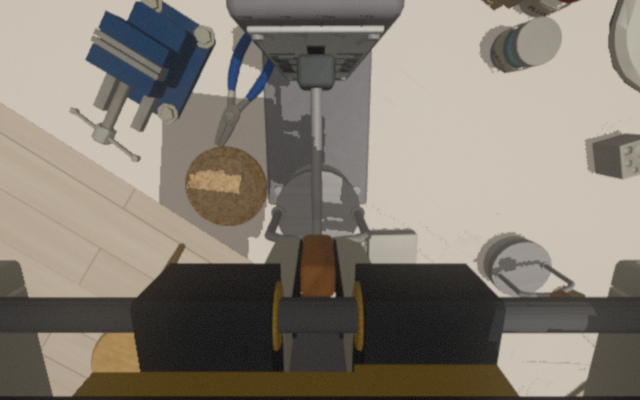

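View pics/s6c.png

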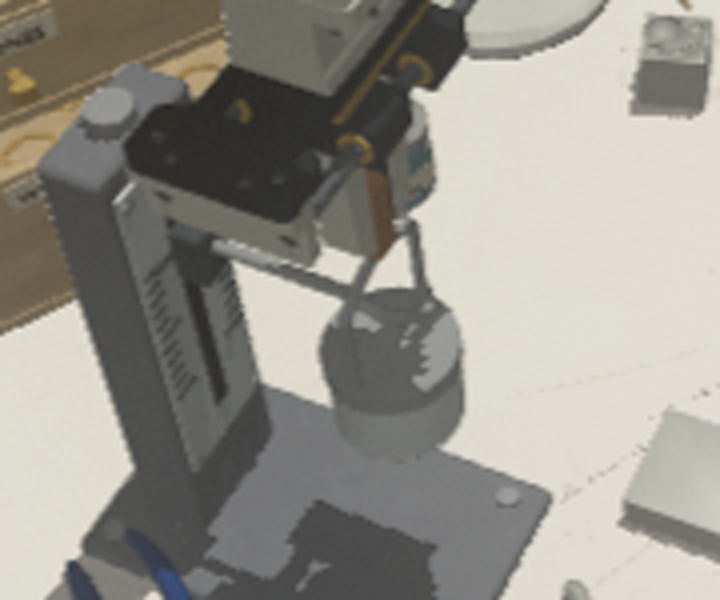

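View pics/w6c.png

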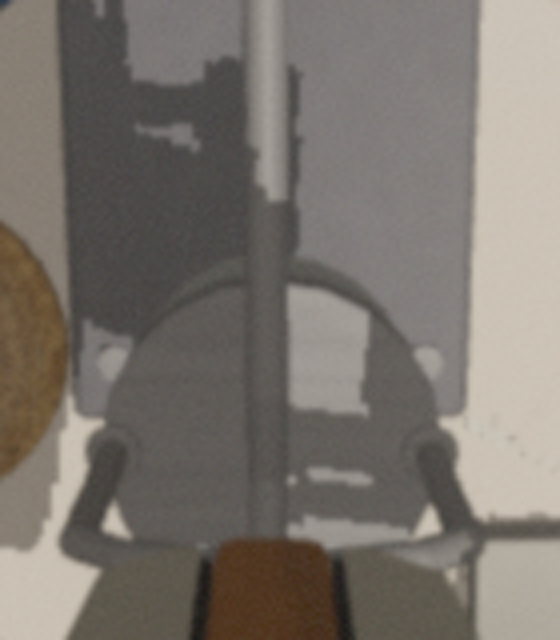

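Call:
move_arm(targets=[[[0, 0, 0, 0.2, 0, 0, 0], [0, 0, 0, 0.6, 0, 0, 0], [0, 0, 0, 1.1, 0, 0, 0], [0, 0, 0, 1.6, 0, 0, 0], [0, 0, 0, 2.1, 0, 0, 0], [0, 0, 0, 2.5, 0, 0, 0], [0, 0, 0, 2.8, 0, 0, 0], [0, 0, 0, 3.0, 0, 0, 0], [0, 0, 0, 3.1, 0, 0, 0], [0, 0, 0, 3.15, 0, 0, 0], [0, 0, 0, 3.15, 0, 0, 0]]])

```text
clock: 10.5
position: [0.5328, 0.0428, 0.2612]
ee_rot: [[0.0, 0.996, 0.095], [0.0, 0.095, -0.996], [-1.0, 0.0, 0.0]]
ft_force: [-0.5, 0.0, -3.2]
gripper_width: 0.169
```

```bash
cat > st.py <<'E'
from h import *
import sys
n=sys.argv[1]
s=sense();np.set_printoptions(precision=4,suppress=True);print(s["clock"],s["position"],s["gripper_width"])
F=[s["ft_force"]]
cv2.imwrite(f"pics/w{n}.png",snapshot("wrist"));F.append(sense()["ft_force"]);cv2.imwrite(f"pics/s{n}.png",snapshot("scene"));F.append(sense()["ft_force"])
for i in range(int(sys.argv[2])): snapshot("top");F.append(sense()["ft_force"])
print(np.array(F)[:,2],np.mean(F,0))
crop(cv2.imread(f"pics/s{n}.png"),160,180,340,330,4,f"s{n}c.png")
E
python3 st.py 7 4
```

```text
10.5 [0.5328 0.0428 0.2612] 0.16921253704930397
[-3.1841 -2.9825 -2.6001 -1.8462 -2.7808 -2.5494 -3.3674] [-0.2765 -0.1668 -2.7586]
```

View pics/s7c.png

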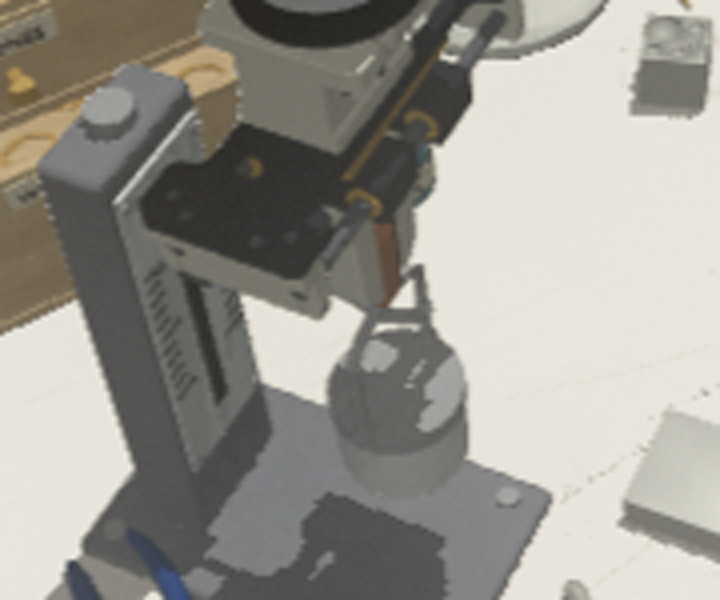

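View pics/w7.png

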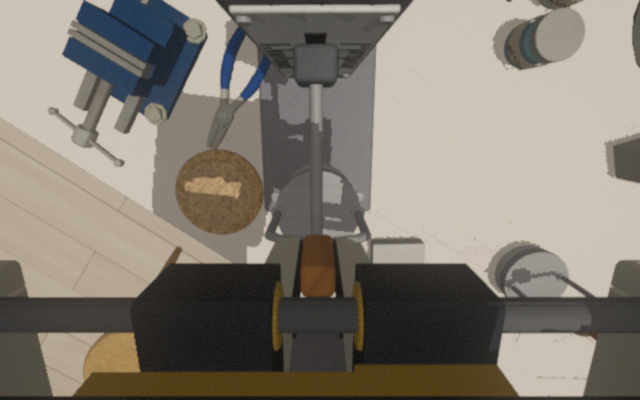

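Call:
move_arm(targets=[[[0, 0, 0, 0.05, 0, 0, 0], [0, 0, 0, 0.1, 0, 0, 0], [0, 0, 0, 0.15, 0, 0, 0], [0, 0, 0, 0.2, 0, 0, 0], [0, 0, 0, 0.25, 0, 0, 0], [0, 0, 0, 0.3, 0, 0, 0], [0, 0, 0, 0.35, 0, 0, 0], [0, 0, 0, 0.4, 0, 0, 0], [0, 0, 0, 0.45, 0, 0, 0], [0, 0, 0, 0.5, 0, 0, 0], [0, 0, 0, 0.55, 0, 0, 0], [0, 0, 0, 0.6, 0, 0, 0], [0, 0, 0, 0.65, 0, 0, 0], [0, 0, 0, 0.7, 0, 0, 0], [0, 0, 0, 0.75, 0, 0, 0], [0, 0, 0, 0.8, 0, 0, 0], [0, 0, 0, 0.85, 0, 0, 0], [0, 0, 0, 0.9, 0, 0, 0], [0, 0, 0, 0.95, 0, 0, 0], [0, 0, 0, 1.0, 0, 0, 0]]])

```text
clock: 12.8
position: [0.5328, 0.0428, 0.2511]
ee_rot: [[0.0, 0.996, 0.095], [0.0, 0.095, -0.996], [-1.0, 0.0, -0.0]]
ft_force: [1.1, -0.6, -1.0]
gripper_width: 0.169
```

```bash
python3 st.py 8 10
```

```text
12.8 [0.5328 0.0428 0.2511] 0.16868111937262226
[-0.9937 -1.6422 -1.5937 -1.5158 -1.6456 -0.8809 -0.8006 -1.286  -1.5335
 -1.0052 -0.5277 -0.8168 -0.7114] [-0.0671 -0.3055 -1.1502]
```

View pics/w8.png

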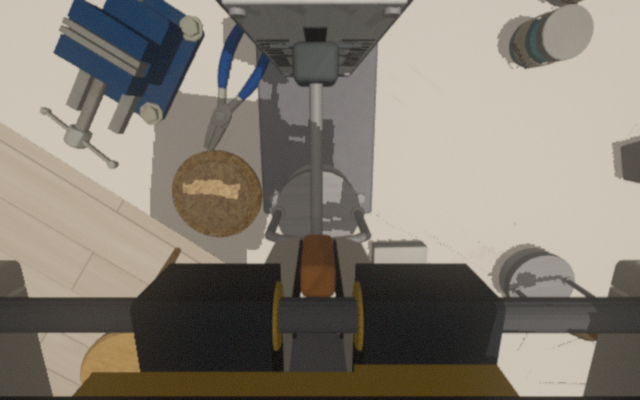

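Call:
move_arm(targets=[[[0, 0, 0, 0.03, 0, 0, 0], [0, 0, 0, 0.08, 0, 0, 0], [0, 0, 0, 0.13, 0, 0, 0], [0, 0, 0, 0.18, 0, 0, 0], [0, 0, 0, 0.23, 0, 0, 0], [0, 0, 0, 0.28, 0, 0, 0], [0, 0, 0, 0.33, 0, 0, 0], [0, 0, 0, 0.38, 0, 0, 0], [0, 0, 0, 0.43, 0, 0, 0], [0, 0, 0, 0.47, 0, 0, 0], [0, 0, 0, 0.5, 0, 0, 0], [0, 0, 0, 0.5, 0, 0, 0]]])

```text
clock: 14.6
position: [0.5328, 0.0428, 0.2461]
ee_rot: [[-0.0, 0.996, 0.095], [0.0, 0.095, -0.996], [-1.0, -0.0, -0.0]]
ft_force: [0.6, -0.9, -0.4]
gripper_width: 0.17
```

```bash
python3 st.py 9 40
```

```text
14.6 [0.5328 0.0428 0.2461] 0.17023045439162104
[-0.3778 -0.9604 -1.3299 -1.0091 -0.0097 -1.2717 -0.5642 -1.7874 -0.5176
 -1.4753 -1.0393 -1.4096 -1.7416 -1.5294 -0.2951 -0.9897 -0.7487 -1.6463
 -0.099  -0.7379 -0.6951 -1.5552 -0.945  -1.2619 -0.2707 -0.252  -0.2119
 -1.9269 -0.1697 -0.8378 -1.0178 -0.7252 -1.6147 -0.8349 -0.1665 -1.0395
 -0.4316 -0.7065 -1.1881 -0.1578 -0.9946 -0.737  -0.88  ] [ 0.096  -0.112  -0.8874]
```

View pics/s9c.png

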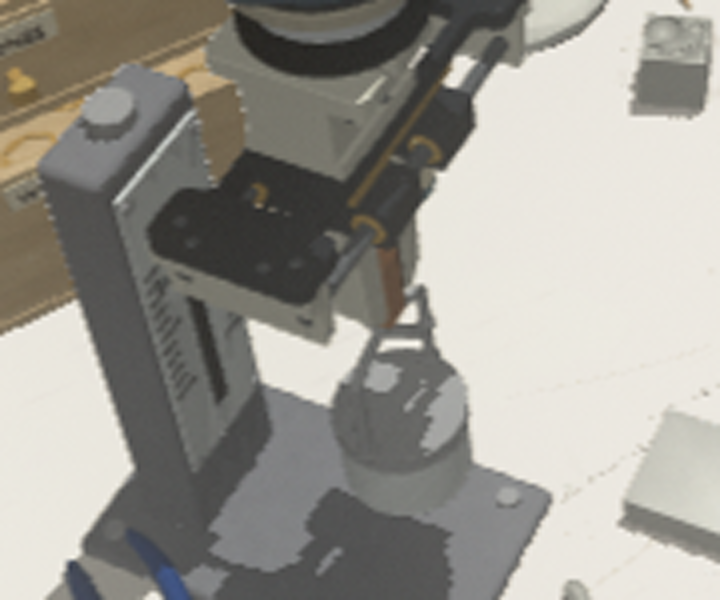

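Call:
move_arm(targets=[[[0, 0, 0, 0.03, 0, 0, 0], [0, 0, 0, 0.08, 0, 0, 0], [0, 0, 0, 0.13, 0, 0, 0], [0, 0, 0, 0.18, 0, 0, 0], [0, 0, 0, 0.23, 0, 0, 0], [0, 0, 0, 0.28, 0, 0, 0], [0, 0, 0, 0.33, 0, 0, 0], [0, 0, 0, 0.38, 0, 0, 0], [0, 0, 0, 0.43, 0, 0, 0], [0, 0, 0, 0.48, 0, 0, 0], [0, 0, 0, 0.53, 0, 0, 0], [0, 0, 0, 0.57, 0, 0, 0], [0, 0, 0, 0.6, 0, 0, 0], [0, 0, 0, 0.6, 0, 0, 0]]])

```text
clock: 18.1
position: [0.5328, 0.0428, 0.2401]
ee_rot: [[-0.0, 0.996, 0.095], [-0.0, 0.095, -0.996], [-1.0, -0.0, 0.0]]
ft_force: [-0.2, -0.5, 0.2]
gripper_width: 0.17
```

```bash
python3 st.py 10 80|tail -1
```

```text
-0.6795 -0.0158] [ 0.0358 -0.1325 -0.2235]
```

Call:
move_arm(targets=[[[0, 0, 0, 0.02, 0, 0, 0], [0, 0, 0, 0.05, 0, 0, 0], [0, 0, 0, 0.08, 0, 0, 0], [0, 0, 0, 0.11, 0, 0, 0], [0, 0, 0, 0.14, 0, 0, 0], [0, 0, 0, 0.17, 0, 0, 0], [0, 0, 0, 0.19, 0, 0, 0], [0, 0, 0, 0.2, 0, 0, 0], [0, 0, 0, 0.2, 0, 0, 0]]])

```text
clock: 23.1
position: [0.5328, 0.0428, 0.2381]
ee_rot: [[0.0, 0.996, 0.095], [0.0, 0.095, -0.996], [-1.0, 0.0, -0.0]]
ft_force: [0.1, 0.2, -0.5]
gripper_width: 0.173
```

```bash
python3 st.py 11 80|tail -1; python3 -c "
from h import *
crop(cv2.imread('pics/w11.png'),230,0,410,260,3,'w11c.png')"
```

```text
-1.0484  0.218 ] [ 0.0662 -0.187  -0.1158]
```

View pics/s11c.png

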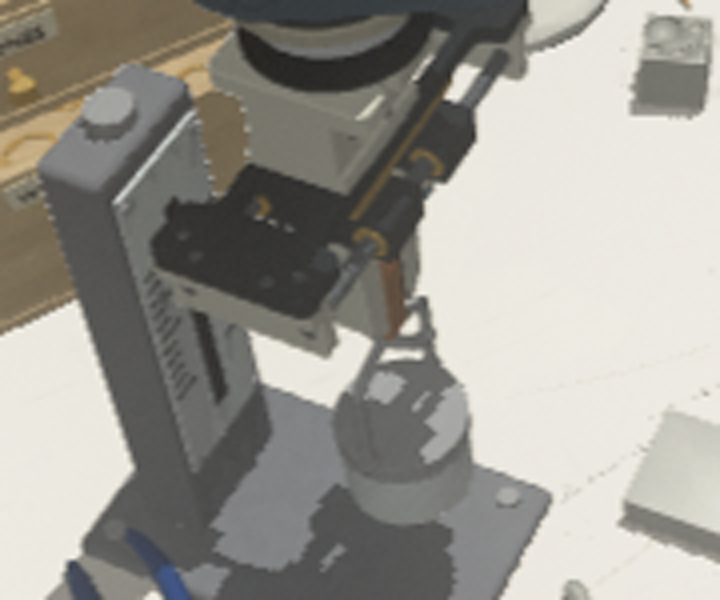

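View pics/w11c.png

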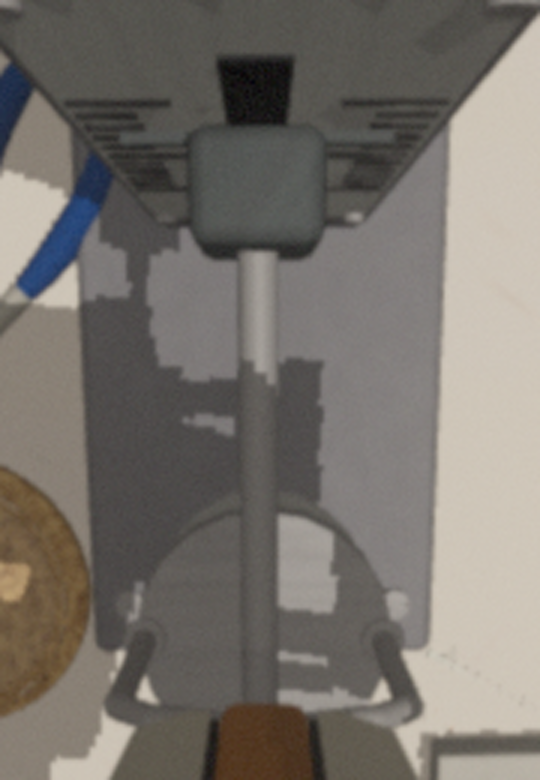

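Call:
move_arm(targets=[[[0, 0, 0, 0.02, 0, 0, 0], [0, 0, 0, 0.05, 0, 0, 0], [0, 0, 0, 0.07, 0, 0, 0], [0, 0, 0, 0.07, 0, 0, 0], [0, 0, 0, 0.07, 0, 0, 0]]], squeeze=4)

```text
clock: 27.7
position: [0.5328, 0.0428, 0.2374]
ee_rot: [[0.0, 0.996, 0.095], [0.0, 0.095, -0.996], [-1.0, 0.0, -0.0]]
ft_force: [0.5, 0.5, 0.6]
gripper_width: 0.172
```

Call:
move_arm(targets=[[[0, 0, 0, 0, 0, 0, 0.18], [0, 0, 0, 0, 0, 0, 0.2], [0, 0, 0, 0, 0, 0, 0.23], [0, 0, 0, 0, 0, 0, 0.28], [0, 0, 0, 0, 0, 0, 0.35], [0, 0, 0, 0, 0, 0, 0.42], [0, 0, 0, 0, 0, 0, 0.5], [0, 0, 0, 0, 0, 0, 0.58], [0, 0, 0, 0, 0, 0, 0.65], [0, 0, 0, 0, 0, 0, 0.7], [0, 0, 0, 0, 0, 0, 0.7]]])

```text
clock: 28.8
position: [0.5328, 0.0428, 0.2375]
ee_rot: [[0.0, 0.996, 0.095], [0.0, 0.095, -0.996], [-1.0, 0.0, 0.0]]
ft_force: [-0.0, 0.3, 0.1]
gripper_width: 0.693
```

```bash
python3 st.py 12 20|tail -1; python3 -c "
from h import *
crop(cv2.imread('pics/w12.png'),230,0,410,260,3,'w12c.png')"
```

```text
0.3313 -0.1062  0.0299  0.3357 -0.3424] [-0.284   0.076   0.0846]
```

View pics/s12c.png

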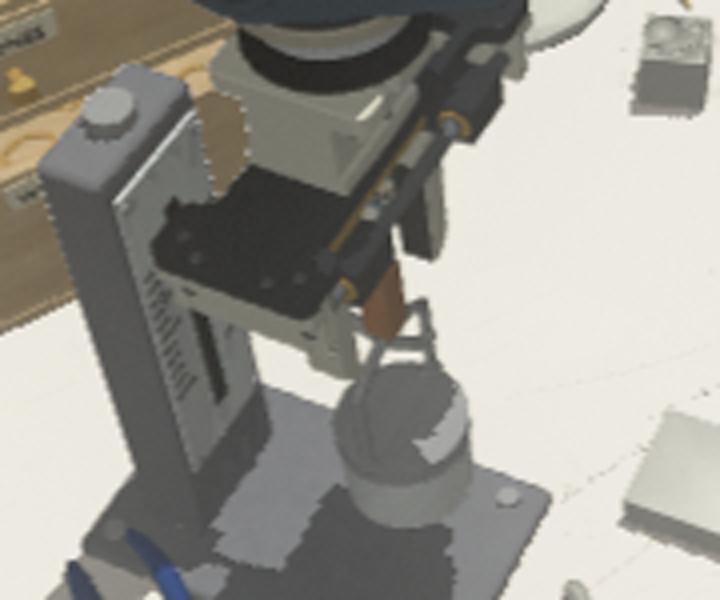

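View pics/w12.png

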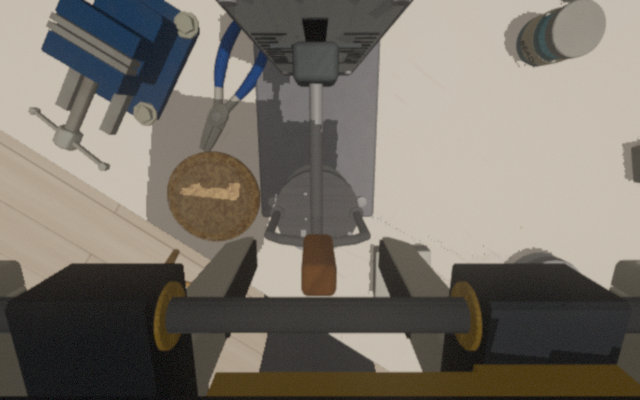

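Call:
move_arm(targets=[[[0, 0, 0, -0.3, 0, 0, 0.7], [0, 0, 0, -1, 0, 0, 0.7], [0, 0, 0, -2, 0, 0, 0.7], [0, 0, 0, -3, 0, 0, 0.7], [0, 0, 0, -4, 0, 0, 0.7], [0, 0, 0, -5, 0, 0, 0.7], [0, 0, 0, -6.5, 0, 0, 0.7], [0, 0, 0, -8, 0, 0, 0.7], [0, 0, 0, -9.5, -1, 0, 0.7], [0, 0, 0, -11, -3, 0, 0.7], [0, 0, 0, -12, -5, 0, 0.7], [0, 0, 0, -12.5, -7, 0, 0.7], [0, 0, 0, -12.5, -9, 0, 0.7], [0, 0, 0, -12.5, -10, 0, 0.7], [0, 0, 0, -12.5, -10, 0, 0.7]]])

```text
clock: 31.4
position: [0.4328, 0.0333, 0.363]
ee_rot: [[0.001, 0.996, 0.095], [-0.0, 0.095, -0.996], [-1.0, 0.001, 0.0]]
ft_force: [0.1, 1.6, 0.3]
gripper_width: 0.701
```

```bash
python3 st.py 13 20|tail -1; python3 -c "
from h import *
a=cv2.imread('pics/s13.png');b=snapshot('scene');cv2.imwrite('pics/s14.png',b);cv2.imwrite('pics/t14.png',snapshot('top'));print(sense()['clock'])
print(np.abs(a[180:330,200:320].astype(int)-b[180:330,200:320]).max(2).mean(),(np.abs(a[180:330,200:320].astype(int)-b[180:330,200:320]).max(2)>40).sum())"
```

```text
-0.1616 -0.6759 -0.2914  0.134   0.0576] [-0.0426  0.1368 -0.0624]
32.6
1.7150555555555556 4
```

View pics/s13c.png

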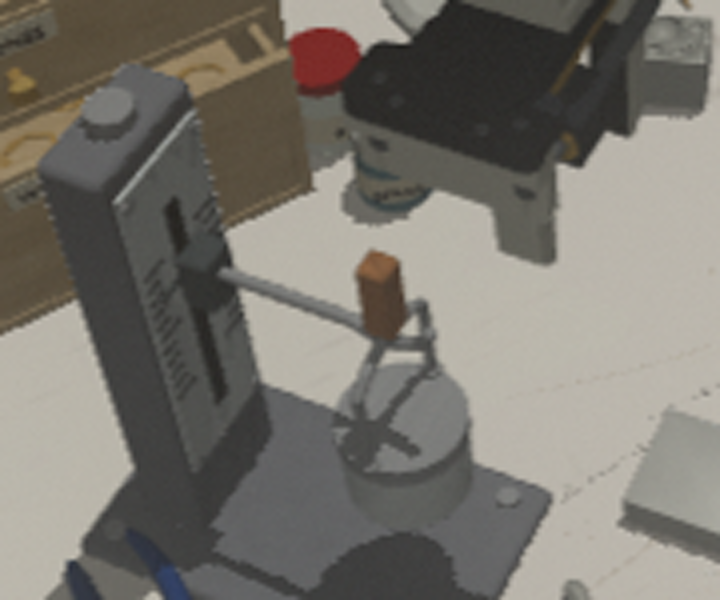

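View pics/s14.png

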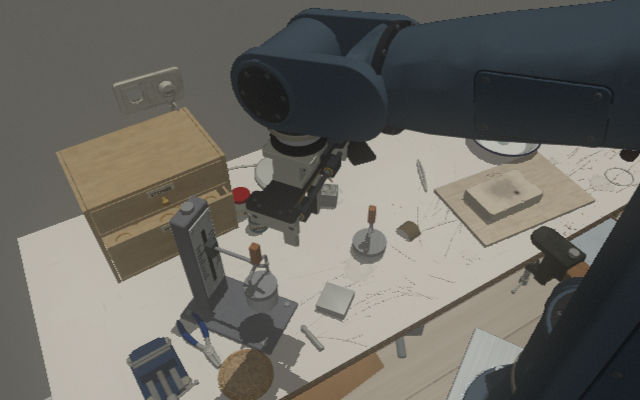

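```bash
python3 -c "
from workcell import *
print(finish_job())"
```

```text
the job is handed in; nothing more can be done
None
```

The tall tin is hanging by its bail in the hook's seat, hand clear, and I handed the job in at about 32.6 s of the 64 s.

**How it went:** I gripped it by the wooden grip and carried it round in front of the squat tin and the lamp. Then I passed the hook through the bail and lowered the tin at 5 mm/s or slower once it touched. I let go with a light 4 N grip once the averaged wrist force was near zero: it went from about −2.6 N lifted, through −0.89 and −0.22, to −0.12 N. I then lowered it 0.7 mm more before opening the fingers.

**Last checks:**
- **At rest:** two scene pictures about 1.1 s apart differed by only 4 pixels around the hanging tin, and it hangs upright.
- **Released balanced:** the tin's position looked the same before and after I let go. I did not measure the hook's movement during the release itself.
- **Bystanders:** by eye, the squat tin, steel block, brass scrap, punch and doming block are where they started.

**Weight:** about 2.5 N from the wrist force. That is rough, as single readings scatter by about 0.5 N and the sensor's zero offset is not known to better than about 0.1 N. The last force before release was also slightly off the zero I expected at that height. I did not read a value off the pointer.

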